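# Bolt the drill cassette into its inspection dock

### The job

Lock the drill cassette in its dock: press the long spring-loaded safety catch bar well down with one fingertip and keep it down while the other fingertip pushes the bolt's upright tab all the way across, so that the bolt is fully home in the keeper on the cassette. Then let go and draw back, so that the catch springs up and locks the bolt there. Grasp nothing, and leave the loose things around the dock where they stand.

Things in the scene. Friction and masses are not known exactly. Their poses are not given: they have to be found in the camera images.
- dock: Fixed dark grey plate with bolt, catch and a black drill cassette. Its frame (z up, at table height) is the frame of all mm here; z counts from the table. Plate: x -75 to 125, y -120 to 210, 8 thick. Cassette: y 90 to 206, top z 48, bits up to z 93 at its far edge. Bolt along y at x 37.5, moving to +y; catch bar parallel at x -37.5. Where y is under 70, nothing else on the plate but the collet is above z 30.
- keeper (a point): Mouth of the keeper, the steel bridge at the cassette's edge that the bolt's end enters: dock x 37.5, y 73, z 20; the bridge's top is at z 34. It marks the way the bolt must go.
- bolt (a joint): Travel of the steel slide bolt in m along the dock's +y: 0 drawn back (it starts within 2 mm of this), 0.045 the end stop, fully home. About 2 N of friction; it stays where it is left. With the catch up a lug blocks it, save about 3 mm of play at either end of its travel. From 0.041 on the lug can rise behind it, which locks it.
- catch (a joint): How far the catch bar is pressed down in m: 0 up, 0.012 bottomed. It moves straight down wherever it is pressed, without tilting; a spring of 2 N at the top to 7 N at the bottom pushes it back up. The bolt is free once the bar is 5 mm down; keep it 7 mm down or more while the bolt slides. With the bolt part way it cannot rise above 5 mm down.
- tab_face (a point): On the face to push (dock's -y side) of the bolt's upright tab, on its centre line at z 50; moves with the bolt. At bolt 0: dock x 37.5, y -49. The tab is 30 mm wide (x), 8 thick (y), from z 26 to 64. The bolt bar, 14 mm wide, runs on behind it to y -100, top at z 26; a ledge on its side reaches x 20, top at z 30.
- catch_top (a point): Centre of the catch bar's top, moving with it; at rest dock x -37.5, y -40, z 46. Ribbed steel bar 22 mm wide (x), 110 long (y -95 to 15), 10 thick, flat: a fingertip can slide along it while pressing. Bar and tab lie 75 mm apart in x: fingers opened about 60 mm along dock x put one tip on the bar and one behind the tab; at tip height z 35 to 39 the first presses the bar, the second meets the tab.
- collet: steel drill collet, a squat cone 32 mm across and 42 mm high, standing on the dock's base plate beside the bolt, on the side away from the catch bar; origin at the centre of its foot. Leave it alone
- screwdriver: black-handled screwdriver about 190 mm long, lying on the table in front of the dock (catch-bar side). Leave it alone
- bit_case: blue plastic case 35 x 75 x 20 mm lying on the table in front of the dock; origin under its centre. Leave it alone
- swab_cup: white plastic cup, 62 mm across and 75 mm high, with swab sticks standing to 127 mm, on the table behind the dock; origin at the centre of its foot. Leave it alone
- jar: small closed jar, 52 mm across and 62 mm high, on the table off the -y end of the dock; origin at the centre of its foot. Leave it alone
- loupe: black loupe, 48 mm across and 34 mm high, on the left of the table; origin at the centre of its foot. Leave it alone

How it is judged:
By the outcome, as a careful person would: the job done as asked, in the order asked, and still so for the second after the job is handed in, with the robot touching nothing.
It also fails if it takes over 32 s, if anything falls off the work surface, if the arm or the gripper's body presses on something with over 40 N, if the wrist force passes 120 N, or if a joint passes its speed limit or range.

### The arm

A 7-joint arm with a two-finger parallel gripper is mounted at the origin on the work surface. World frame = base frame: x ahead of the robot, y to its left, z up, the work surface at z = 0. Lengths are in m, angles in rad, forces in N, time in s.
With the tool pointing down it reaches from about 0.4 to 0.875 m from the base axis. Payload 19.3 kg.
Tool frame: the origin (TCP) lies midway between the tips of the shut fingers; the grasp point (between the pads) lies 19 mm behind it; z points along the fingers, y is the line along which they close (so a half turn about z gives the same grasp; the last joint's range is limited). The gripper opens to 85 mm and grips with 20 to 120 N. Pads are 22 mm wide; open, the fingers measure 114 mm over their backs; the gripper's body (76 mm by 85 mm) begins 54 mm behind the grasp point. The pads swing forward as they close: fully open they stand 13 mm farther back than shut.
Start: joints at [1.219, 0.521, -0.036, 1.599, 0.021, 1.021, -0.113], TCP at [0.174, -0.6, 0.231] pointing down, gripper open.
Joint ranges: [-2.91, 2.91], [-0.3, 2.13], [-1.5, 1.42], [0.17, 2.43], [-1.26, 4.41], [0.16, 1.93], [-2.52, 2.52]. Speed limits (rad/s): [1.89, 1.89, 2.39, 2.39, 3.01, 3.01, 3.01].

### API

Orientations are given as [roll, pitch, yaw] about the fixed x, y, z axes, in that order (R = Rz(yaw) Ry(pitch) Rx(roll)).
In Python, from workcell import * gives the robot as it stands. The module is installed in compiled form; this text tells all that it offers.
- The arm moves only by the tool play_rows, never from a script. Its argument "deltas" is a list of rows, each a list of 7 numbers: the shift along the tool's x, y, z in units of 500 mm (1.0 is 500 mm), then the turn, a rotation vector about the tool's x, y, z in units of 120 degrees (1.0 is 120 degrees), then the closure, from 0 (fully open) to 1 (shut). A call has 1 to 10 rows; each row is the pose to reach, as a shift and turn from the pose commanded when the call began, along the tool's axes at that moment; what a row does not reach only later rows make up. A row lasts 1/10 s, in which the tool goes at most 50 mm and 8.59 degrees, less where a joint would pass 70% of its speed; a pose out of reach is approached as far as the arm can. A call with a number of a shift or a turn outside -1 to 1 is refused whole. A call with a gripper value outside its range is refused whole. The fingers move at their own pace and stop on an object; "newtons" is the grip in N (left out, the last holds). Time passes only in rows, so rows that repeat a pose let the fingers close. It gives the time, the measured TCP pose, the force, the opening and the grip force at its end, in the units of the state.
- observe(): the state, without advancing time (a new reading comes with each control period).
- grab_frame(name): name is "scene" or "top" or "wrist"; returns the picture (400x640x3 uint8, red, green, blue); there is no depth.
- get_calibration(name): a dict with "fovy" (degrees; the focal length in pixels is half the picture's height over the tangent of half this angle, whatever the lens; pixels are square), "cx", "cy" (the principal point, pixels), "k1" (the pictures are not rectified: a ray, as slopes to the right and down, at radius r is drawn at 1 + k1 r^2 times it, then the intrinsics apply), "xyz" and "rotation" of the camera in the world. Camera axes: x right, y down, z forward; pixel columns grow to the right and rows downward; lengths in m; the calibration is good to about 2 mm. A picture is of the moment at which its call begins: read the wrist's pose just before it. get_calibration takes no time and is no camera call; for the wrist camera it gives the pose at the moment of the call.
- job_done(): hands the job in; it is judged then, once.
The state is a dict: "clock": time; "qpos": joint angles; "qd": joint speeds; "joint_efforts": joint torques, N m; "position": TCP position; "tool_rot": TCP orientation; "force": force on the tool from outside, world axes, zero at the start; "moment": the same for the moment, N m; "grip_width": finger opening in m; "finger_force": force on a finger pad.
Only numpy, scipy, OpenCV 4.12 (cv2) and the standard library are available. Lean on these libraries where they do the work, as an engineer would, in place of code of your own. Each camera call takes 0.05 s, during which the arm holds its last target. There are 200 camera calls.

## Working session

There is one attempt and no reset: what is moved stays moved. The work goes in short steps, Python scripts to look and compute and a tool call to move; the robot and the scene stay as the last step left them, time stands still between calls to the robot, and variables do not carry over. Pictures are saved under pics/ and viewed, at most 10 in all, crops included, and the job is handed in when it is done.

Besides the shell and the picture viewer there is one more tool, called after "Emit:" by a JSON object that holds its "name" and its "arguments", one argument or row to a line. play_rows: Moves the arm, as the interface text tells. Its arguments: {"type":"object","properties":{"deltas":{"type":"array"},"newtons":{"type":"number"}},"required":["deltas"]}

```bash
mkdir -p pics; python3 - <<'E'
from workcell import *
import cv2
s=observe(); print({k:s[k] for k in('clock','position','tool_rot','grip_width','force')})
for n in('scene','top'):
    c=get_calibration(n); print(n,c)
    cv2.imwrite(f'pics/{n}0.png',grab_frame(n)[:,:,::-1])
E
```

```text
{'clock': 0.0, 'position': array([ 0.17364544, -0.60005366,  0.23072809]), 'tool_rot': array([-3.14048049e+00,  1.05152829e-04,  2.81777321e-01]), 'grip_width': 0.0853948307377718, 'force': array([-1.03211648,  0.57404649,  0.52007669])}
scene {'fovy': 51.88513195047492, 'cx': 320.57111597271944, 'cy': 196.3539456928226, 'k1': 0.002709886637855195, 'xyz': array([0.80156938, 0.52259957, 0.83228596]), 'rotation': array([-2.55458864, -0.00720513,  2.6522981 ])}
top {'fovy': 44.202078507234845, 'cx': 324.226206077147, 'cy': 198.13641797637914, 'k1': -0.13473899553257943, 'xyz': array([0.38999538, 0.0740677 , 1.20128854]), 'rotation': array([-2.99076949, -0.00629839, -1.55319358])}
```

View pics/scene0.png

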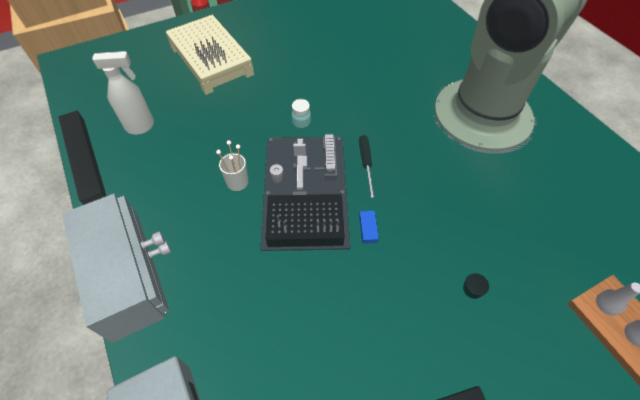

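View pics/top0.png

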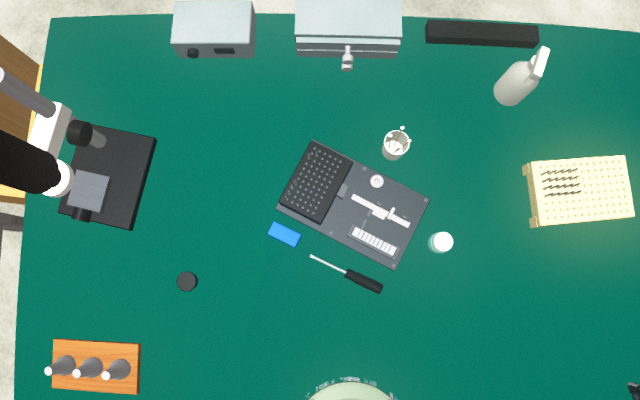

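The top view shows the dock with corners near (315,141), (428,200), (394,268) and (277,208). The ribbed catch bar is at (374,241), the tab near (391,211), and the cassette is on the left (+y). I'll measure these next.

```bash
cat > h.py <<'E'
import numpy as np, cv2
from scipy.spatial.transform import Rotation as R
from workcell import *
def K(c):
    f=200/np.tan(np.radians(c['fovy']/2)); return np.array([[f,0,c['cx']],[0,f,c['cy']],[0,0,1]]),np.array([c['k1'],0,0,0,0.])
def rot(c):
    r=np.asarray(c['rotation']); return r if r.shape==(3,3) else R.from_euler('xyz',r).as_matrix()
def cast(c,px,z):
    k,d=K(c); p=cv2.undistortPoints(np.array(px,float).reshape(-1,1,2),k,d)[:,0]
    v=np.c_[p,np.ones(len(p))]@rot(c).T; o=np.array(c['xyz'])
    return o+v*((z-o[2])/v[:,2])[:,None]
def proj(c,P):
    k,d=K(c); M=rot(c).T; return cv2.projectPoints(np.array(P,float).reshape(-1,1,3),cv2.Rodrigues(M)[0],-M@np.array(c['xyz']),k,d)[0][:,0]
def dock2w(pose,P):
    x,y,a=pose; P=np.atleast_2d(P)/1000.; return P@R.from_euler('z',a).as_matrix().T+[x,y,0]
E
python3 - <<'E'
from h import *
im=cv2.imread('pics/top0.png'); c=get_calibration('top')
hsv=cv2.cvtColor(im,cv2.COLOR_BGR2HSV)
m=((hsv[...,1]<90)).astype(np.uint8); m[:130]=0;m[275:]=0;m[:,:270]=0;m[:,435:]=0
m=cv2.morphologyEx(m,cv2.MORPH_OPEN,np.ones((5,5)))
cs=max(cv2.findContours(m,0,2)[0],key=cv2.contourArea)
r=cv2.minAreaRect(cs); b=cv2.boxPoints(r); W=cast(c,b,.008)
print(b.round(1).tolist()); print(W.round(4).tolist(), [np.linalg.norm(W[i]-W[i-1]).round(4) for i in range(4)])
# bar: bright blob
g=hsv[...,2]; k=((g>170)&(hsv[...,1]<60)).astype(np.uint8)
for q in cv2.findContours(k,0,2)[0]:
    x,y,w,h=cv2.boundingRect(q)
    if 280<x<425 and 140<y<270 and cv2.contourArea(q)>15:
        rr=cv2.minAreaRect(q); print(rr, cast(c,cv2.boxPoints(rr),.046).round(4).tolist())
cv2.imwrite('pics/crop0.png',cv2.resize(im[130:280,260:450],None,fx=4,fy=4,interpolation=cv2.INTER_CUBIC))
E
```

```text
[[274.5, 208.3000030517578], [311.6000061035156, 137.10000610351562], [431.29998779296875, 199.39999389648438], [394.1000061035156, 270.70001220703125]]
[[0.544, 0.191, 0.008], [0.7255, 0.1041, 0.008], [0.5732, -0.1945, 0.008], [0.3976, -0.102, 0.008]] [np.float64(0.3275), np.float64(0.2012), np.float64(0.3352), np.float64(0.1985)]
((327.49371337890625, 263.5130920410156), (38.91011047363281, 2.7585525512695312), 25.820993423461914) [[0.4277, 0.1021, 0.046], [0.4336, 0.0994, 0.046], [0.3956, 0.0171, 0.046], [0.3898, 0.0198, 0.046]]
((373.60003662109375, 240.80003356933594), (46.51021194458008, 9.838699340820312), 26.56505012512207) [[0.4797, 0.0064, 0.046], [0.5006, -0.0038, 0.046], [0.4532, -0.1022, 0.046], [0.4324, -0.0918, 0.046]]
((380.3499755859375, 210.45001220703125), (64.1942367553711, 15.17893123626709), 18.434947967529297) [[0.5443, 0.0144, 0.046], [0.579, 0.0033, 0.046], [0.5329, -0.142, 0.046], [0.4984, -0.1303, 0.046]]
((376.5, 181.0), (12.0, 13.0), 90.0) [[0.6237, -0.0387, 0.046], [0.6244, -0.07, 0.046], [0.5952, -0.0699, 0.046], [0.5946, -0.0388, 0.046]]
```

View pics/crop0.png

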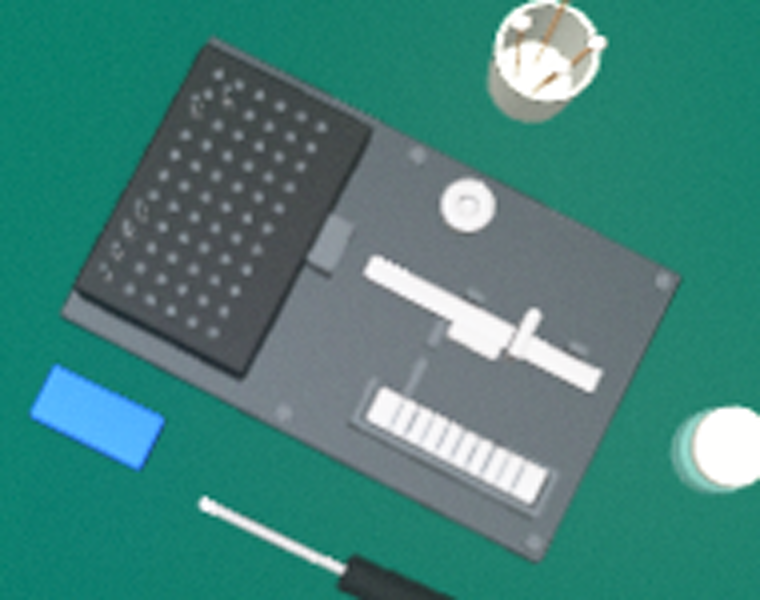

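Crop view: the catch bar, bolt tab, ledge and collet are all clear. The bar measures 109 x 23 mm, which matches its given size. That puts the dock origin at about (0.518, -0.029) with yaw about -25.7°. I'll move to hover behind the tab with the fingers opened along dock x.

Emit:
{"name": "play_rows", "arguments": {
  "deltas": [
    [0.08,-0.072,0,0,0,-0.04,0.29],
    [0.16,-0.144,0,0,0,-0.08,0.29],
    [0.24,-0.217,0,0,0,-0.12,0.29],
    [0.32,-0.289,0,0,0,-0.16,0.29],
    [0.4,-0.361,0,0,0,-0.2,0.29],
    [0.48,-0.434,0,0,0,-0.24,0.29],
    [0.56,-0.506,0,0,0,-0.28,0.29],
    [0.64,-0.578,0,0,0,-0.32,0.29],
    [0.72,-0.65,0,0,0,-0.36,0.29],
    [0.8,-0.722,0,0,0,-0.4,0.29]
  ]
}}

```text
clock: 1.1
position: [0.4377, -0.1735, 0.2314]
tool_rot: [3.141, 0.0, 1.123]
force: [0.5, -1.7, -0.4]
grip_width: 0.0607
finger_force: 0.0
```

Emit:
{"name": "play_rows", "arguments": {
  "deltas": [
    [0.08,0.01,0,0,0,0,0.29],
    [0.16,0.02,0,0,0,0,0.29],
    [0.18,0.02,0,0,0,0,0.29],
    [0.18,0.02,0,0,0,0,0.29]
  ]
}}

```text
clock: 1.5
position: [0.4857, -0.0973, 0.231]
tool_rot: [-3.141, -0.0, 1.122]
force: [-1.1, -0.8, 0.2]
grip_width: 0.0604
finger_force: 0.0
```

```bash
python3 - <<'E'
from h import *
s=observe(); print(s['clock'],s['position'].round(4),s['tool_rot'].round(4),s['force'].round(2),s['grip_width'])
c=get_calibration('wrist'); print(c)
np.save('c1.npy',c,allow_pickle=True)
im=grab_frame('wrist')[:,:,::-1].copy(); cv2.imwrite('pics/w1.png',im)
pose=(.518,-.029,np.radians(-25.7))
P=[[-48.5,-95,46],[-48.5,15,46],[-26.5,15,46],[-26.5,-95,46],[22.5,-49,64],[52.5,-49,64],[52.5,-41,64],[22.5,-41,64],[-75,-120,8],[125,-120,8]]
print(proj(c,dock2w(pose,P)).round(0).tolist())
E
```

```text
1.5 [ 0.4857 -0.0973  0.231 ] [-3.1409e+00 -3.0000e-04  1.1222e+00] [-1.15 -0.79  0.17] 0.06042871950348044
{'fovy': 70.68677979138862, 'cx': 326.35291626475174, 'cy': 206.09049366471046, 'k1': -0.018045222472629463, 'xyz': array([ 0.5230786 , -0.02212713,  0.37563522]), 'rotation': array([ 2.80773371e+00,  1.84316808e-03, -4.48349707e-01])}
[[286.0, 198.0], [281.0, 102.0], [301.0, 102.0], [304.0, 198.0], [346.0, 163.0], [373.0, 163.0], [373.0, 156.0], [346.0, 156.0], [271.0, 207.0], [416.0, 207.0]]
```

View pics/w1.png

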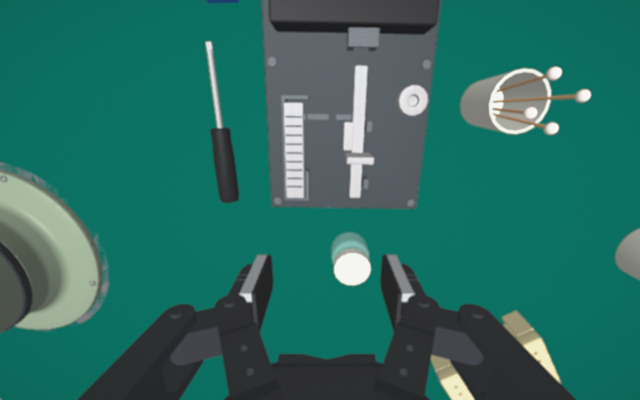

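The wrist view agrees with the dock estimate to about 2 px: bar at x 284–303, rows 102–198, tab at (347–374, 156–164), jar at (352,268). I'll refine the pose using the bar and plate edges.

```bash
python3 - <<'E'
from h import *
from scipy.optimize import least_squares
c=np.load('c1.npy',allow_pickle=True).item()
im=cv2.imread('pics/w1.png'); hsv=cv2.cvtColor(im,cv2.COLOR_BGR2HSV)
k=((hsv[...,2]>150)&(hsv[...,1]<60)).astype(np.uint8)
k[:,:275]=0
for q in cv2.findContours(k,0,2)[0]:
    x,y,w,h=cv2.boundingRect(q)
    if x<400 and 60<y<215 and cv2.contourArea(q)>15: print(x,y,w,h)
g=k[95:205,275:312]; rows=[(r,np.flatnonzero(g[r])) for r in range(110) if g[r].sum()>12]
L=np.array([[275+f.min()-.0,95+r] for r,f in rows]);Rr=np.array([[275+f.max(),95+r] for r,f in rows])
cen=(L+Rr)/2; W=cast(c,cen,.046); v,x0=None,None
l=cv2.fitLine(W[:,:2].astype(np.float32),cv2.DIST_HUBER,0,.01,.01).ravel(); print('bar dir deg from y:',np.degrees(np.arctan2(l[0],l[1])), 'ends',W[0].round(4),W[-1].round(4))
# plate side edges at z 8: green/gray boundary
m=(hsv[...,1]<110)
E=[[],[]]
for r in range(80,195,3):
    f=np.flatnonzero(m[r,255:440])+255
    f=f[(f>258)]
    if len(f): E[0].append([f.min()-.5,r]);E[1].append([f.max()+.5,r])
for e in E:
    w=cast(c,e,.008); l=cv2.fitLine(w[:,:2].astype(np.float32),cv2.DIST_HUBER,0,.01,.01).ravel(); print('edge',np.degrees(np.arctan2(l[0],l[1])),l[2:])
print('corners',cast(c,[[270,207],[417,207]],.008).round(4).tolist(),'jar',cast(c,[[352,268]],.062))
print('tab top corners',cast(c,[[347,163.5],[374,163.5],[374,156.5],[347,156.5]],.064).round(4).tolist())
a=np.radians(-25.7)
E
```

```text
347 156 27 42
283 102 21 97
399 85 29 31
343 65 25 89
bar dir deg from y: 26.481104 ends [4.919e-01 4.000e-04 4.600e-02] [ 0.4429 -0.0974  0.046 ]
edge 26.50307 [ 0.4321845  -0.03597211]
edge 26.624956 [ 0.61975324 -0.10830868]
corners [[0.3964, -0.1042, 0.008], [0.5796, -0.1922, 0.008]] jar [[ 0.46866239 -0.20937333  0.062     ]]
tab top corners [[0.5181, -0.0841, 0.064], [0.5452, -0.097, 0.064], [0.5482, -0.0899, 0.064], [0.5213, -0.077, 0.064]]
```

Emit:
{"name": "play_rows", "arguments": {
  "deltas": [
    [0,0,0.08,0,0,0.0066,0.29],
    [0,0,0.17,0,0,0.0066,0.29],
    [0,0,0.26,0,0,0.0066,0.29],
    [0,0,0.32,0,0,0.0066,0.29],
    [0,0,0.342,0,0,0.0066,0.29],
    [0,0,0.342,0,0,0.0066,0.29]
  ]
}}

```text
clock: 2.15
position: [0.4845, -0.0996, 0.0597]
tool_rot: [-3.14, 0.001, 1.105]
force: [0.8, -0.3, 0.1]
grip_width: 0.0609
finger_force: 0.0
```

```bash
python3 - <<'E'
from h import *
s=observe(); print(s['clock'],s['position'].round(4),s['tool_rot'].round(4),s['force'].round(2),s['moment'].round(2),s['grip_width'])
c=get_calibration('wrist')
im=grab_frame('wrist')[:,:,::-1].copy(); cv2.imwrite('pics/w2.png',im)
print(proj(c,dock2w((.519,-.0297,np.radians(-26.5)),[[-37.5,-64,46],[-37.5,-95,46],[-37.5,15,46],[37.5,-49,64],[37.5,-49,37]])).round(0).tolist())
E
```

```text
2.15 [ 0.4845 -0.0996  0.0597] [-3.1397e+00  1.1000e-03  1.1045e+00] [ 0.81 -0.29  0.07] [ 0.02 -0.02 -0.01] 0.06091576408352124
[[263.0, 229.0], [267.0, 273.0], [252.0, 91.0], [394.0, 217.0], [385.0, 201.0]]
```

View pics/w2.png

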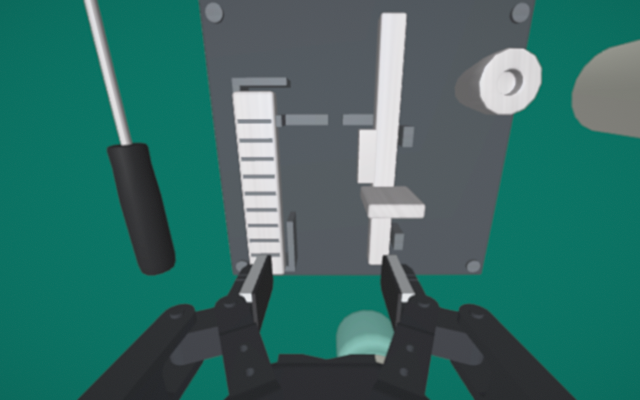

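The view shows the left fingertip over the -y end of the bar and the right one behind the tab. Both are clear of the jar and collet. Now I'll lower while watching the force.

Emit:
{"name": "play_rows", "arguments": {
  "deltas": [
    [0.008,0,0.015,0,0,0,0.29],
    [0.008,0,0.03,0,0,0,0.29],
    [0.008,0,0.03,0,0,0,0.29]
  ]
}}

```text
clock: 2.5
position: [0.4872, -0.0951, 0.0451]
tool_rot: [3.142, 0.0, 1.106]
force: [0.3, 0.3, 0.5]
grip_width: 0.0603
finger_force: 0.0
```

Emit:
{"name": "play_rows", "arguments": {
  "deltas": [
    [0,0,0.008,0,0,0,0.29],
    [0,0,0.008,0,0,0,0.29],
    [0,0,0.008,0,0,0,0.29]
  ]
}}

```text
clock: 2.8
position: [0.4872, -0.0952, 0.0414]
tool_rot: [3.142, 0.0, 1.106]
force: [0.9, -0.7, 0.2]
grip_width: 0.0607
finger_force: 0.0
```

Emit:
{"name": "play_rows", "arguments": {
  "deltas": [
    [0,0,0.008,0,0,0,0.29],
    [0,0,0.008,0,0,0,0.29],
    [0,0,0.008,0,0,0,0.29]
  ]
}}

```text
clock: 3.1
position: [0.4874, -0.0952, 0.0373]
tool_rot: [3.141, -0.0, 1.106]
force: [0.9, -0.9, 2.6]
grip_width: 0.0607
finger_force: 1.3
```

Emit:
{"name": "play_rows", "arguments": {
  "deltas": [
    [0,0,0.008,0,0,0,0.29],
    [0,0,0.008,0,0,0,0.29],
    [0,0,0.008,0,0,0,0.29]
  ]
}}

```text
clock: 3.4
position: [0.4873, -0.0952, 0.0333]
tool_rot: [3.141, -0.0, 1.106]
force: [1.4, -0.7, 4.6]
grip_width: 0.0608
finger_force: 2.1
```

Emit:
{"name": "play_rows", "arguments": {
  "deltas": [
    [0,0,0.006,0,0,0,0.29],
    [0,0,0.006,0,0,0,0.29],
    [0,0,0.006,0,0,0,0.29]
  ]
}}

```text
clock: 3.7
position: [0.4873, -0.0952, 0.0304]
tool_rot: [3.141, -0.0, 1.106]
force: [0.9, -1.9, 5.7]
grip_width: 0.0604
finger_force: 2.7
```

```bash
python3 - <<'E'
from h import *
s=observe(); print(s['clock'],s['position'].round(4),s['force'].round(2),s['moment'].round(2),s['grip_width'],s['finger_force'])
im=grab_frame('wrist')[:,:,::-1].copy(); cv2.imwrite('pics/w3.png',im)
E
```

```text
3.7 [ 0.4873 -0.0952  0.0304] [ 0.94 -1.89  5.7 ] [-0.11 -0.05  0.02] 0.06036648718956595 2.658100879343692
```

View pics/w3.png

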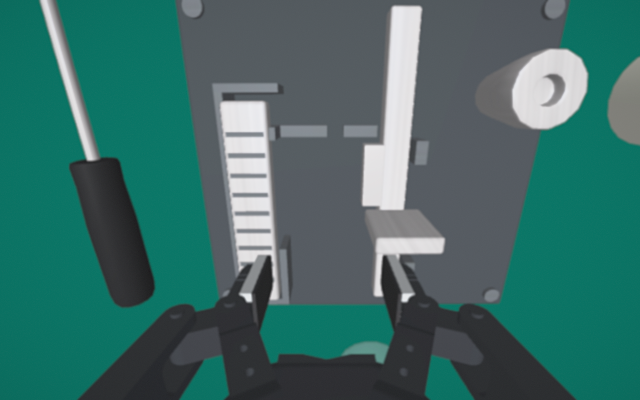

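The bar is about 9 mm down (5.7 N). The right fingertip sits over the bolt bar, just behind the tab. Now pushing along dock +y.

Emit:
{"name": "play_rows", "arguments": {
  "deltas": [
    [0.008,0,0,0,0,0,0.29],
    [0.016,0,0,0,0,0,0.29],
    [0.024,0,0,0,0,0,0.29],
    [0.032,0,0,0,0,0,0.29],
    [0.04,0,0,0,0,0,0.29],
    [0.048,0,0,0,0,0,0.29],
    [0.056,0,0,0,0,0,0.29],
    [0.056,0,0,0,0,0,0.29]
  ]
}}

```text
clock: 4.55
position: [0.4994, -0.0703, 0.0303]
tool_rot: [-3.141, 0.001, 1.106]
force: [-1.3, -1.6, 5.7]
grip_width: 0.0607
finger_force: 2.7
```

Emit:
{"name": "play_rows", "arguments": {
  "deltas": [
    [0.008,0,0,0,0,0,0.29],
    [0.016,0,0,0,0,0,0.29],
    [0.024,0,0,0,0,0,0.29],
    [0.032,0,0,0,0,0,0.29],
    [0.04,0,0,0,0,0,0.29],
    [0.048,0,0,0,0,0,0.29],
    [0.048,0,0,0,0,0,0.29]
  ]
}}

```text
clock: 5.25
position: [0.5101, -0.0489, 0.0303]
tool_rot: [-3.141, 0.001, 1.106]
force: [-2.2, -1.5, 5.2]
grip_width: 0.0604
finger_force: 2.7
```

Emit:
{"name": "play_rows", "arguments": {
  "deltas": [
    [0.004,0,0,0,0,0,0.29],
    [0.008,0,0,0,0,0,0.29],
    [0.008,0,0,0,0,0,0.29]
  ]
}}

```text
clock: 5.55
position: [0.5117, -0.0456, 0.0303]
tool_rot: [-3.141, 0.001, 1.105]
force: [-2.0, -3.0, 5.9]
grip_width: 0.0608
finger_force: 3.1
```

```bash
python3 - <<'E'
from h import *
s=observe(); print(s['clock'],s['position'].round(4),s['force'].round(2),s['moment'].round(2),s['grip_width'],s['finger_force'])
im=grab_frame('wrist')[:,:,::-1].copy(); cv2.imwrite('pics/w4.png',im)
E
```

```text
5.55 [ 0.5117 -0.0456  0.0303] [-1.97 -3.04  5.91] [-0.71  0.59  0.08] 0.06080063556549906 3.0813454104645643
```

View pics/w4.png

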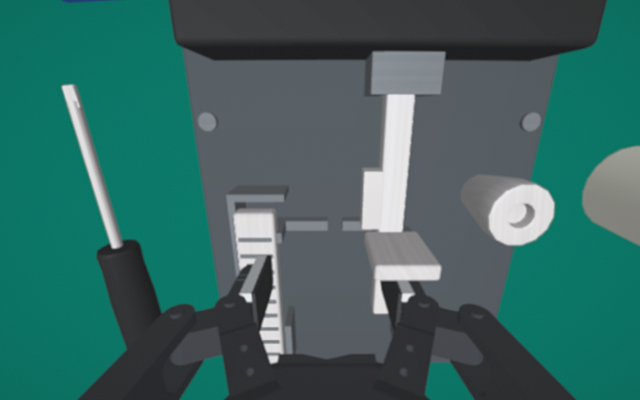

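The bolt is entering the keeper, with travel at about 42 mm. I'll keep pushing in small steps until it hits the stop.

Emit:
{"name": "play_rows", "arguments": {
  "deltas": [
    [0.004,0,0,0,0,0,0.29],
    [0.004,0,0,0,0,0,0.29],
    [0.004,0,0,0,0,0,0.29]
  ]
}}

```text
clock: 5.9
position: [0.5126, -0.0439, 0.0303]
tool_rot: [-3.141, 0.001, 1.105]
force: [-3.1, -4.7, 5.9]
grip_width: 0.0603
finger_force: 3.1
```

Emit:
{"name": "play_rows", "arguments": {
  "deltas": [
    [0.004,0,0,0,0,0,0.29],
    [0.004,0,0,0,0,0,0.29],
    [0.004,0,0,0,0,0,0.29]
  ]
}}

```text
clock: 6.2
position: [0.5132, -0.0428, 0.0303]
tool_rot: [-3.141, 0.002, 1.104]
force: [-3.4, -6.6, 7.6]
grip_width: 0.0611
finger_force: 6.3
```

Emit:
{"name": "play_rows", "arguments": {
  "deltas": [
    [0.004,0,0,0,0,0,0.29],
    [0.006,0,0,0,0,0,0.29],
    [0.006,0,0,0,0,0,0.29]
  ]
}}

```text
clock: 6.5
position: [0.5132, -0.0426, 0.0303]
tool_rot: [-3.14, 0.006, 1.102]
force: [-11.7, -22.0, 15.6]
grip_width: 0.0606
finger_force: 12.8
```

Hard stop reached: no movement at 25 N. I'll ease off, then lift and draw back.

Emit:
{"name": "play_rows", "arguments": {
  "deltas": [
    [-0.008,0,0,0,0,0,0.29],
    [-0.012,0,0,0,0,0,0.29],
    [-0.014,0,-0.01,0,0,0,0.29],
    [-0.014,0,-0.03,0,0,0,0.29],
    [-0.014,0,-0.08,0,0,0,0.29],
    [-0.014,0,-0.16,0,0,0,0.29],
    [-0.014,0,-0.24,0,0,0,0.29],
    [-0.06,0,-0.32,0,0,0,0.29],
    [-0.1,0,-0.36,0,0,0,0.29],
    [-0.1,0,-0.36,0,0,0,0.29]
  ]
}}

```text
clock: 7.5
position: [0.4928, -0.086, 0.2135]
tool_rot: [3.138, 0.0, 1.103]
force: [-0.0, 0.1, -1.6]
grip_width: 0.0606
finger_force: 0.0
```

```bash
python3 - <<'E'
from h import *
s=observe(); print(s['clock'],s['position'].round(4),s['force'].round(2))
c=get_calibration('wrist')
im=grab_frame('wrist')[:,:,::-1].copy(); cv2.imwrite('pics/w5.png',im)
p=(.519,-.0297,np.radians(-26.5))
for b in(0,.045):print('tab',b,proj(c,dock2w(p,[[22.5,-49+b*1e3,64],[52.5,-49+b*1e3,64]])).round(1).tolist())
for d in(0,5,12):print('bar',d,proj(c,dock2w(p,[[-48.5,-95,46-d],[-26.5,-95,46-d],[-48.5,15,46-d],[-26.5,15,46-d]])).round(1).tolist())
E
```

```text
7.5 [ 0.4928 -0.086   0.2135] [-0.04  0.1  -1.62]
tab 0 [[344.6, 178.4], [372.6, 178.2]]
tab 0.045 [[345.2, 135.1], [374.7, 135.0]]
bar 0 [[282.9, 213.2], [301.5, 213.0], [277.1, 115.6], [298.0, 115.4]]
bar 5 [[283.5, 211.7], [301.8, 211.6], [277.9, 115.5], [298.4, 115.3]]
bar 12 [[284.3, 209.7], [302.3, 209.6], [278.9, 115.3], [299.0, 115.2]]
```

View pics/w5.png

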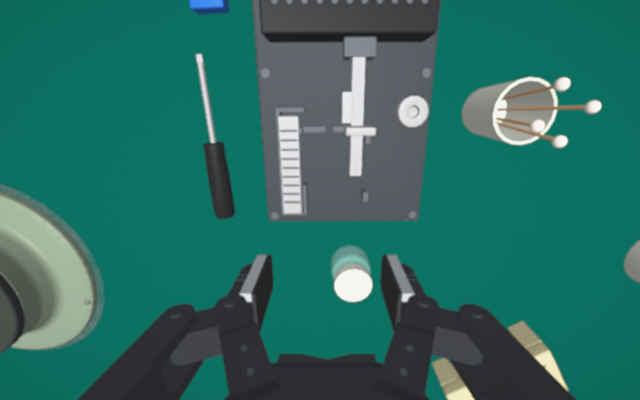

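The tab front is at row 135, as expected for bolt 45 mm. The bar's end is at about row 214, which means the catch is up. The bolt sits in the keeper and the other objects haven't moved.

Emit:
{"name": "play_rows", "arguments": {
  "deltas": [
    [0,0,0,0,0,0,0.29],
    [0,0,0,0,0,0,0.29]
  ]
}}

```text
clock: 7.75
position: [0.4927, -0.0827, 0.2095]
tool_rot: [-3.14, 0.0, 1.107]
force: [-0.4, 0.0, 0.1]
grip_width: 0.0605
finger_force: 0.0
```

```bash
python3 -c "
from workcell import *
print(job_done())"
```

```text
the job is handed in; nothing more can be done
None
```

The job is handed in at 7.75 s: the bolt was pushed to its end stop in the keeper with the catch held down, and after the release the last picture shows the bolt home, the catch up and the loose things in that view unmoved; no verdict came back.

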